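# Pick the fresh marshmallow bars by feel

### The arm

A 6-joint arm with a two-finger parallel gripper is mounted at the origin on the work surface. World frame = base frame: x ahead of the robot, y to its left, z up, the work surface at z = 0. Lengths are in mm, angles in rad, forces in N, time in s.
With the tool pointing down it reaches from about 300 to 775 mm from the base axis. Payload 14.6 kg.
Tool frame: the origin (TCP) lies at the very end of the fingers, on their centre line; the grasp point (between the pads) lies 19 mm behind it; z points along the fingers, y is the line along which they close (so a half turn about z gives the same grasp; the last joint's range is limited). The gripper opens to 94 mm and grips with 3 to 60 N. Pads are 16 mm wide; open, the fingers measure 119 mm over their backs; the gripper's body (75 mm by 177 mm) begins 78 mm behind the grasp point.
Start: joints at [1.282, 0.3, 1.521, -0, 1.321, -0.067], TCP at [120.99, 536.517, 167.746] pointing down, gripper open.
Joint ranges: [-3.03, 3.03], [-0.79, 2.21], [0.23, 2.52], [-1.04, 4.18], [0, 3.07], [-2.55, 2.55]. Speed limits (rad/s): [2.22, 2.22, 2.57, 3.14, 3.14, 3.14].

### API

Orientations are given as [roll, pitch, yaw] about the fixed x, y, z axes, in that order (R = Rz(yaw) Ry(pitch) Rx(roll)).
In Python, from cell import manip, optics gives the robot as it stands.
- The arm moves only by the shell command python3 -m crank 'ROWS' [FORCE]. ROWS is JSON, a list of rows, each a list of 7 numbers: the opening in per cent of the stroke, from 0 (shut) to 100 (fully open), then the shift along the tool's x, y, z in mm, then the turn, a rotation vector about the tool's x, y, z in rad. A call has 1 to 10 rows; each row is the pose to reach, as a shift and turn from the pose commanded when the call began, along the tool's axes at that moment; what a row does not reach only later rows make up. A row lasts 1/10 s, in which the tool goes at most 50 mm and 8.59 degrees, less where a joint would pass 70% of its speed; a pose out of reach is approached as far as the arm can. A call with a gripper value outside its range is refused whole. The fingers move at their own pace and stop on an object; FORCE is the grip in N (left out, the last holds). Time passes only in rows, so rows that repeat a pose let the fingers close. It gives the time, the measured TCP pose, the force, the opening and the grip force at its end, in the units of the state.
- manip.read_state(): the state, without advancing time (a new reading comes with each control period).
- optics.camera(name): name is "scene" or "top"; returns (picture, depth): 420x560x3 uint8, red, green, blue; 420x560 float32, mm along the optical axis (not along the pixel's ray), 0 where there is no reading.
- optics.calibration(name): a dict with "camera_matrix" (3x3 intrinsics, pixels), "R" (3x3) and "t" (3): a world point X has camera coordinates R X + t. Camera axes: x right, y down, z forward; pixel columns grow to the right and rows downward; lengths in mm; the calibration is good to about 2 mm. A picture is of the moment at which its call begins. calibration takes no time and is no camera call.
- manip.sign_off(): hands the job in; it is judged then, once.
The state is a dict: "clock": time; "joints": joint angles; "qd": joint speeds; "effort": joint torques, N m; "eef_pos": TCP position; "eef_rot": TCP orientation; "wrist_force": force on the tool from outside, world axes, zero at the start; "moment": the same for the moment, N m; "finger_gap": finger opening in mm; "finger_force": force on a finger pad.
Only numpy, scipy, OpenCV 4.12 (cv2) and the standard library are available. Lean on these libraries where they do the work, as an engineer would, in place of code of your own. Each camera call takes 0.05 s, during which the arm holds its last target. There are 200 camera calls.

### The job

Feel the four gold-wrapped marshmallow bars in the tray by gently squeezing them between the fingers: two are fresh and soft, two have gone stale and hard. Set the two fresh ones down flat in the gift carton, one in each compartment, without dropping them, and leave the stale ones lying flat in the tray. Do not crush any bar, and do not push about the price card and the small bonbon in the tray.

Things in the scene. Friction and masses are not known exactly. Their poses are not given: they have to be found in the camera images.
- bar_a: gold foil-wrapped marshmallow bar with twisted ends, one of four that look exactly alike, in the tray. Lies flat: 60 mm long (90 mm over the stubby twisted ends) along its x, 46 mm wide along its y, 40 mm high; 50 to 85 g. Origin: centre of its underside, z up. To be pinched across its y
- bar_b: another such bar. Firmness cannot be seen and is dealt anew each time: the two long sides give like springs when pinched, 1 mm each per 2 N; in a fresh bar up to 7 mm each at 14 N (about 32 mm left between the fingers), in a stale one they meet the hardened filling after about 1 mm each (about 44 mm left) and give no more
- bar_c: another such bar, same size and origin. Any of the bars is spoilt when the fingers press on it with more than about 40 N from each side
- bar_d: another such bar, same size and origin
- tray: shallow white laminate stock tray, fixed on the counter, 260 mm (its x) by 280 mm (its y), rim 16 mm high, walls and floor 5 mm thick. Origin: centre of its underside, on the counter. The four bars lie in it in two rows, their length roughly along its x
- carton: open cardboard gift carton, fixed on the counter, 150 mm (its x) by 250 mm (its y), 28 mm high, walls and floor 4 mm thick. A wall across the middle makes two compartments of 142 by 119 mm, centred 61 mm to either side along its y. Origin: centre of its underside
- card: blank paper price card standing on a small wooden foot, 42 mm wide, 40 mm high, loose in the middle of the tray; not to be disturbed. Origin: centre of its underside
- bonbon1: small green wrapped bonbon, 18 mm across, 14 mm high, loose in the tray between the bars; not to be disturbed. Origin: centre of its underside
- cell_1 (a point): middle of the floor of the carton's compartment on its +y side; the carton's own axes
- cell_2 (a point): middle of the floor of the carton's compartment on its -y side; the carton's own axes
- bar_a_side (a joint): how far bar_a's side on its own +y is pressed in, in m: 0 when not pinched, at most 0.007; gives no hint before the bar is pinched
- bar_b_side (a joint): how far bar_b's side on its own +y is pressed in, in m: 0 when not pinched, at most 0.007; gives no hint before the bar is pinched
- bar_c_side (a joint): how far bar_c's side on its own +y is pressed in, in m: 0 when not pinched, at most 0.007; gives no hint before the bar is pinched
- bar_d_side (a joint): how far bar_d's side on its own +y is pressed in, in m: 0 when not pinched, at most 0.007; gives no hint before the bar is pinched
There are look-alikes about, which are no part of the job. Leave any red look-alike of the bar_d alone. Leave any blue or red look-alike of the bar_a alone.

How it is judged (in metres and radians):
On the way, in this order (a step that is already met when the one before it is completed fails the run):
1. a fresh bar (its sides giving under the pinch by over 3 mm each) is set down in a compartment still held, its underside less than 25 mm above the counter ((((horizontal distance between bar_a and cell_1 below 0.05 m or horizontal distance between bar_a and cell_2 below 0.05 m) and height (world z) of bar_a below 0.025 m and value of joint bar_a_side above 0.003 m) or ((horizontal distance between bar_b and cell_1 below 0.05 m or horizontal distance between bar_b and cell_2 below 0.05 m) and height (world z) of bar_b below 0.025 m and value of joint bar_b_side above 0.003 m) or ((horizontal distance between bar_c and cell_1 below 0.05 m or horizontal distance between bar_c and cell_2 below 0.05 m) and height (world z) of bar_c below 0.025 m and value of joint bar_c_side above 0.003 m) or ((horizontal distance between bar_d and cell_1 below 0.05 m or horizontal distance between bar_d and cell_2 below 0.05 m) and height (world z) of bar_d below 0.025 m and value of joint bar_d_side above 0.003 m))), for 0.05 s.
2. a second fresh bar is set down in the same way in the other compartment, while the first lies in its own (((horizontal distance between bar_a and cell_1 below 0.05 m and height (world z) of bar_a below 0.025 m) or (horizontal distance between bar_b and cell_1 below 0.05 m and height (world z) of bar_b below 0.025 m) or (horizontal distance between bar_c and cell_1 below 0.05 m and height (world z) of bar_c below 0.025 m) or (horizontal distance between bar_d and cell_1 below 0.05 m and height (world z) of bar_d below 0.025 m)) and ((horizontal distance between bar_a and cell_2 below 0.05 m and height (world z) of bar_a below 0.025 m) or (horizontal distance between bar_b and cell_2 below 0.05 m and height (world z) of bar_b below 0.025 m) or (horizontal distance between bar_c and cell_2 below 0.05 m and height (world z) of bar_c below 0.025 m) or (horizontal distance between bar_d and cell_2 below 0.05 m and height (world z) of bar_d below 0.025 m)) and (((horizontal distance between bar_a and cell_1 below 0.05 m or horizontal distance between bar_a and cell_2 below 0.05 m) and height (world z) of bar_a below 0.025 m and value of joint bar_a_side above 0.003 m) or ((horizontal distance between bar_b and cell_1 below 0.05 m or horizontal distance between bar_b and cell_2 below 0.05 m) and height (world z) of bar_b below 0.025 m and value of joint bar_b_side above 0.003 m) or ((horizontal distance between bar_c and cell_1 below 0.05 m or horizontal distance between bar_c and cell_2 below 0.05 m) and height (world z) of bar_c below 0.025 m and value of joint bar_c_side above 0.003 m) or ((horizontal distance between bar_d and cell_1 below 0.05 m or horizontal distance between bar_d and cell_2 below 0.05 m) and height (world z) of bar_d below 0.025 m and value of joint bar_d_side above 0.003 m))), for 0.05 s.
At the end, for the whole second after the job is handed in: Two bars, the soft (fresh) ones, lie flat (within 0.2 rad) on the carton's floor, one in each compartment; the two others lie flat on the tray's floor, anywhere within its rim; all four are at rest (horizontal distance between any of bar_a, bar_b, bar_c, bar_d and cell_1 below 0.05 m and horizontal distance between any of bar_a, bar_b, bar_c, bar_d and cell_2 below 0.05 m and (horizontal distance between each of bar_a, bar_b and tray below 0.16 m or horizontal distance between each of bar_a, bar_c and tray below 0.16 m or horizontal distance between each of bar_a, bar_d and tray below 0.16 m or horizontal distance between each of bar_b, bar_c and tray below 0.16 m or horizontal distance between each of bar_b, bar_d and tray below 0.16 m or horizontal distance between each of bar_c, bar_d and tray below 0.16 m) and height (world z) of bar_a between 0.002 and 0.012 m and angle between each of bar_a, bar_b, bar_c, bar_d's own z axis and vertical below 0.2 rad and linear speed of each of bar_a, bar_b, bar_c, bar_d below 0.02 m/s and height (world z) of bar_b between 0.002 and 0.012 m and height (world z) of bar_c between 0.002 and 0.012 m and height (world z) of bar_d between 0.002 and 0.012 m); the robot touches nothing.
It fails at once if a bar is crushed: the fingers press on it with more than about 40 N from each side (contact force between the fingers and bar_a above 80 N or contact force between the fingers and bar_b above 80 N or contact force between the fingers and bar_c above 80 N or contact force between the fingers and bar_d above 80 N).
It fails at once if the price card or the green bonbon in the tray is pushed more than 40 mm from its place (distance of any of card, bonbon1 from where it was at the start of the episode above 0.04 m).
It also fails if it takes over 64 s, if anything falls off the work surface, if the arm or the gripper's body presses on something with over 40 N, if the wrist force passes 120 N, or if a joint passes its speed limit or range.

## Working session

There is one attempt and no reset: what is moved stays moved. The work goes in short steps, Python scripts to look and compute and a shell command to move; the robot and the scene stay as the last step left them, time stands still between calls to the robot, and variables do not carry over. Pictures are saved under pics/ and viewed, at most 10 in all, crops included, and the job is handed in when it is done.

```bash
ls; mkdir -p pics
python3 - <<'E'
from cell import manip, optics
import cv2
print(manip.read_state())
for n in("top","scene"):
    p,d=optics.camera(n); cv2.imwrite(f"pics/{n}0.png",p[:,:,::-1]); c=optics.calibration(n); print(n,c)
E
```

```text
pics
{'clock': 0.0, 'joints': array([ 1.28237993e+00,  3.00447934e-01,  1.52160135e+00,  8.74932466e-06,
        1.32073269e+00, -6.66180288e-02]), 'qd': array([-1.38078006e-03,  1.62264752e-03,  9.20802963e-04,  2.28412696e-05,
       -1.66234656e-03, -1.85809507e-04]), 'effort': array([ 1.86347620e-04, -5.31804156e+01, -3.52746892e+01,  7.08380900e-02,
        2.43949756e-02, -2.31026569e-06]), 'eef_pos': array([120.90877391, 536.21263549, 167.19050028]), 'eef_rot': array([-3.14040653e+00, -8.76274428e-05,  2.91979207e+00]), 'wrist_force': array([ 0.24249395,  0.61128494, -0.17917818]), 'moment': array([-0.0004491 ,  0.02292979, -0.03959132]), 'finger_force': 0.0, 'finger_gap': 93.71223017167247}
top {'camera_matrix': array([[485.52586588,   0.        , 278.11881704],
       [  0.        , 485.52586588, 198.88689147],
       [  0.        ,   0.        ,   1.        ]]), 'R': array([[-1.87786607e-03, -9.99997598e-01, -1.13069856e-03],
       [-9.89472304e-01,  2.02172271e-03, -1.44708231e-01],
       [ 1.44710169e-01,  8.47052228e-04, -9.89473724e-01]]), 't': array([  86.4634803 ,  459.42389931, 1291.63230315])}
scene {'camera_matrix': array([[415.93726757,   0.        , 281.10357008],
       [  0.        , 415.93726757, 207.93216794],
       [  0.        ,   0.        ,   1.        ]]), 'R': array([[-0.21156201,  0.97736273, -0.00189864],
       [ 0.85814327,  0.18482502, -0.47898834],
       [-0.46779444, -0.10296504, -0.87781921]]), 't': array([   5.52641237, -415.52518691, 1309.54663436])}
```

View pics/top0.png

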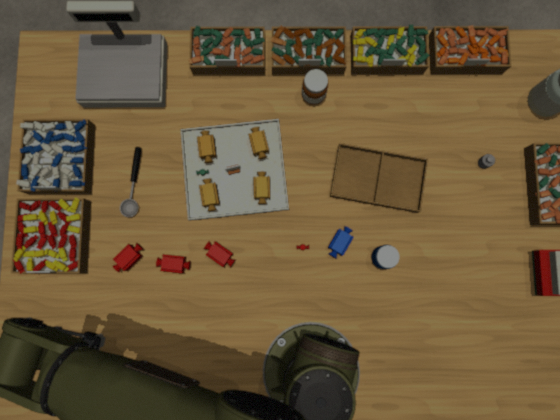

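View pics/scene0.png

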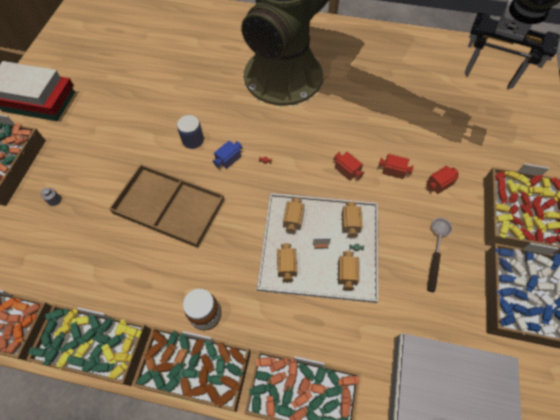

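The top view shows four gold bars in the white tray at about (207,146), (259,143), (209,194) and (262,187). The bonbon is at (202,172), the card at (233,169) and the carton at (378,178). The red pieces (127,257), (173,264), (220,254) and (303,247) and the blue one (341,241) lie outside the tray. They're the look-alikes, so I'll leave them alone. Next I'll measure everything and confirm with a crop.

```bash
cat > h.py <<'E'
from cell import manip, optics
import cv2, numpy as np
def cloud(n):
    p,d=optics.camera(n); c=optics.calibration(n)
    v,u=np.mgrid[:420,:560]; K=np.array(c["camera_matrix"])
    P=np.stack([(u-K[0,2])/K[0,0]*d,(v-K[1,2])/K[1,1]*d,d],-1)
    return p,(P-np.array(c["t"]))@np.array(c["R"])
def rect(pts):
    (x,y),(w,h),a=cv2.minAreaRect(pts[:,:2].astype(np.float32))
    if w<h: w,h,a=h,w,a+90
    return [round(float(q),1) for q in (x,y,w,h,(a+90)%180-90)]
def blobs(p,W,m,amin=40):
    n,l,s,c=cv2.connectedComponentsWithStats(m.astype(np.uint8))
    for i in range(1,n):
        if s[i,4]>=amin:
            q=W[l==i]; print(c[i].round(),s[i,4],"rect",rect(q),"zmed/max",np.median(q[:,2]).round(1),q[:,2].max().round(1))
E
python3 - <<'E'
from h import *
for n,box in(("top",(175,290,115,225)),("scene",(255,385,190,305))):
    p,W=cloud(n); hsv=cv2.cvtColor(p,cv2.COLOR_RGB2HSV); m=np.zeros((420,560),bool); x0,x1,y0,y1=box; m[y0:y1,x0:x1]=1
    H,S,V=[hsv[...,i] for i in range(3)]
    print(n,"gold");blobs(p,W,m&(H>10)&(H<28)&(S>110)&(W[...,2]>15)&(W[...,2]<60))
    print("high");blobs(p,W,m&(W[...,2]>12),12)
    print("top of bars");blobs(p,W,m&(W[...,2]>38),12)
    if n=="top":
        print("tray");blobs(p,W,m&(W[...,2]<25)&(W[...,2]>0.5)&(S<60),500)
        k=np.zeros_like(m);k[135:220,320:435]=1
        print("carton");blobs(p,W,k&(W[...,2]>14)&(W[...,2]<40))
        print("green");blobs(p,W,m&(H>40)&(H<90)&(S>80),4)
        cv2.imwrite("pics/crop.png",cv2.resize(p[115:225,175:435,::-1],None,fx=3,fy=3,interpolation=cv2.INTER_CUBIC))
E
```

```text
top gold
[258. 142.] 406 rect [618.9, 140.6, 88.6, 42.9, 13.7] zmed/max 44.0 53.1
[206. 146.] 425 rect [608.1, 283.8, 87.7, 46.0, 7.2] zmed/max 43.9 51.6
[261. 187.] 408 rect [491.7, 130.7, 85.5, 41.1, 0.4] zmed/max 44.2 52.5
[209. 194.] 425 rect [472.9, 274.1, 86.4, 45.5, 9.2] zmed/max 43.7 53.0
high
[263. 151.] 344 rect [516.8, 105.8, 456.7, 202.7, 28.8] zmed/max 16.2 1344.6
[203. 186.] 345 rect [445.1, 248.3, 481.3, 181.3, 38.3] zmed/max 15.9 1344.6
[259. 142.] 467 rect [472.4, 106.2, 408.7, 46.8, 12.6] zmed/max 43.6 1344.6
[207. 146.] 481 rect [609.2, 283.9, 90.0, 47.3, 6.5] zmed/max 43.5 51.6
[233. 168.] 98 rect [418.4, 141.5, 319.6, 40.3, 27.9] zmed/max 22.1 1344.6
[202. 171.] 57 rect [414.4, 188.8, 358.4, 32.3, 40.6] zmed/max 18.9 1344.6
[262. 187.] 467 rect [401.6, 121.0, 273.1, 48.3, 5.3] zmed/max 44.0 1344.6
[209. 194.] 483 rect [378.8, 204.4, 320.6, 63.8, 36.0] zmed/max 43.1 1344.6
top of bars
[258. 141.] 340 rect [461.3, 104.0, 386.2, 45.8, 12.6] zmed/max 45.0 1344.6
[206. 145.] 340 rect [608.6, 283.8, 58.4, 46.3, 8.1] zmed/max 44.9 51.6
[233. 166.] 27 rect [414.9, 139.6,
[... 1082 characters left out ...]
8, -85.2] zmed/max 19.1 24.7
[349. 270.] 722 rect [767.1, 263.9, 418.5, 58.5, -7.9] zmed/max 44.3 950.5
top of bars
[297. 198.] 13 rect [449.1, 132.6, 14.7, 6.6, 64.7] zmed/max 39.4 41.5
[294. 212.] 402 rect [716.9, 155.8, 514.4, 48.6, 5.9] zmed/max 45.6 950.5
[353. 216.] 407 rect [705.8, 256.8, 535.7, 57.2, -4.7] zmed/max 45.5 950.5
[322. 238.] 45 rect [546.0, 213.8, 40.8, 4.5, -76.7] zmed/max 44.5 50.5
[287. 260.] 470 rect [776.7, 181.6, 387.7, 45.9, 14.0] zmed/max 45.3 950.5
[350. 252.] 12 rect [565.1, 282.1, 10.9, 6.7, 70.5] zmed/max 39.5 42.7
[349. 268.] 490 rect [773.7, 263.1, 405.3, 57.8, -8.0] zmed/max 45.6 950.5
[288. 277.] 12 rect [657.2, 150.9, 11.4, 6.1, -57.0] zmed/max 39.3 41.7
```

View pics/crop.png

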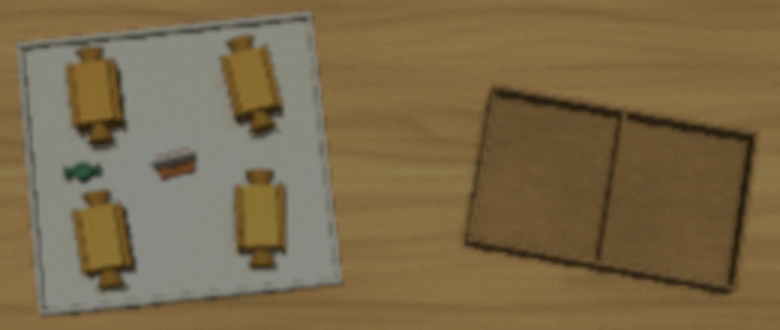

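All four gold bars are in the tray and match. The red and blue look-alikes are outside it. I'll write a helper that works out shifts in tool axes, then head to the nearest bar first, S at (473,274).

```bash
cat > d.py <<'E'
import sys, numpy as np
from scipy.spatial.transform import Rotation as Ro
from cell import manip
# args: x y z theta(deg of bar long axis); prints tool shift and rotvec
x,y,z,th=map(float,sys.argv[1:5]); s=manip.read_state()
R=Ro.from_euler("xyz",s["eef_rot"]); best=None
for k in (0,180):
    T=Ro.from_euler("xyz",[180,0,th+k],degrees=True); v=(R.inv()*T).as_rotvec()
    if best is None or np.linalg.norm(v)<np.linalg.norm(best): best=v
print("shift",R.inv().apply(np.array([x,y,z])-s["eef_pos"]).round(1),"turn",best.round(3),"t",s["clock"],"gap",s["finger_gap"].__round__(1),"q6",s["joints"][5].round(2))
E
python3 d.py 472.7 274.2 120 9.5
```

```text
shift [-400.8 -178.3   47.5] turn [-0.001 -0.    -0.388] t 0.2 gap 93.8 q6 -0.07
```

```bash
python3 -m crank '[[75,-50,-22,5,0,0,-0.05],[75,-100,-44,10,0,0,-0.1],[75,-150,-66,15,0,0,-0.15],[75,-200,-88,20,0,0,-0.2],[75,-250,-110,25,0,0,-0.25],[75,-300,-132,30,0,0,-0.3],[75,-350,-155,40,0,0,-0.35],[75,-401,-178,47,0,0,-0.388],[75,-401,-178,47,0,0,-0.388],[75,-401,-178,47,0,0,-0.388]]' 10; python3 d.py 472.7 274.2 14 9.5
```

```text
clock: 1.2
eef_pos: [475.5, 271.6, 119.6]
eef_rot: [-3.141, -0.001, -2.98]
wrist_force: [-0.6, 1.1, 1.3]
finger_gap: 70.7
finger_force: 0.0
shift [  2.2   3.2 105.6] turn [-0.001 -0.001 -0.004] t 1.2 gap 70.7 q6 -1.28
```

```bash
python3 -m crank '[[75,0,0,0,0,0,0],[75,0,0,30,0,0,0],[75,0,0,60,0,0,0],[75,0,0,85,0,0,0],[75,0,0,100,0,0,0],[75,0,0,106,0,0,0],[75,0,0,106,0,0,0]]' 10; python3 d.py 472.7 274.2 14 9.5;  python3 -m crank '[[30,0,0,0,0,0,0],[30,0,0,0,0,0,0],[30,0,0,0,0,0,0],[30,0,0,0,0,0,0],[30,0,0,0,0,0,0],[30,0,0,0,0,0,0],[30,0,0,0,0,0,0],[30,0,0,0,0,0,0]]' 10
```

```text
clock: 1.9
eef_pos: [472.2, 275.4, 14.7]
eef_rot: [-3.141, -0.001, -2.974]
wrist_force: [-0.1, 0.1, 0.5]
finger_gap: 70.2
finger_force: 0.0
shift [-0.3 -1.2  0.7] turn [-0.    -0.001  0.002] t 1.9 gap 70.2 q6 -1.28
clock: 2.7
eef_pos: [473.0, 274.6, 14.7]
eef_rot: [3.142, -0.0, -2.975]
wrist_force: [-0.1, 0.4, 0.6]
finger_gap: 28.4
finger_force: 0.0
```

Gap 28 mm with no force: nothing is between the fingers. I'll look.

Run:
```python
from h import *
p,W=cloud("scene"); a=p[150:310,230:400,::-1]
q,V=cloud("top"); b=q[90:250,160:330,::-1]
cv2.imwrite("pics/c1.png",cv2.resize(np.hstack([a,b]),None,fx=2.3,fy=2.3,interpolation=cv2.INTER_CUBIC))
```

```text
(no output)
```

View pics/c1.png

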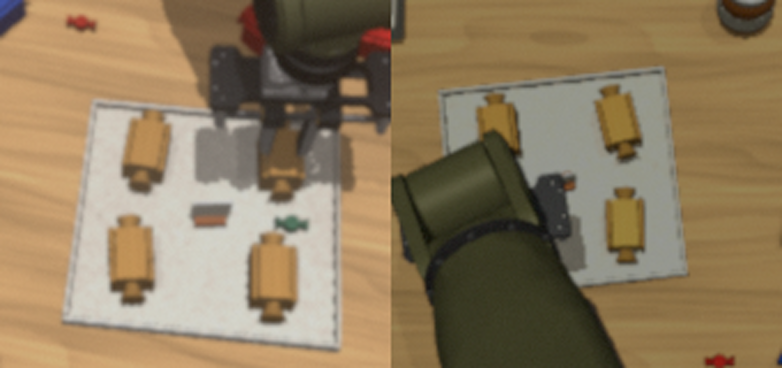

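Run:
```python
from h import *
p,W=cloud("scene"); print(manip.read_state())
cv2.imwrite("pics/c2.png",cv2.resize(p[150:250,310:430,::-1],None,fx=6,fy=6,interpolation=cv2.INTER_CUBIC))
```

```text
{'clock': 2.85, 'joints': array([ 4.59124860e-01,  4.68632863e-01,  1.67409224e+00, -1.60182055e-05,
        9.98939889e-01, -1.27786541e+00]), 'qd': array([-9.50314302e-05,  8.18481717e-04,  7.92779334e-04, -5.25580568e-05,
       -1.94771754e-03,  4.79065576e-04]), 'effort': array([-6.01943975e-03, -5.67843747e+01, -2.94559640e+01,  4.84598073e-03,
        7.67327333e-02,  8.59021816e-05]), 'eef_pos': array([472.98918497, 274.6500949 ,  14.72788597]), 'eef_rot': array([-3.14155887e+00, -6.53679775e-05, -2.97539005e+00]), 'wrist_force': array([0.09145854, 0.02407095, 0.06270154]), 'moment': array([ 0.07205035, -0.0599824 , -0.03071124]), 'finger_force': 0.0, 'finger_gap': 28.16557314885256}
```

View pics/c2.png

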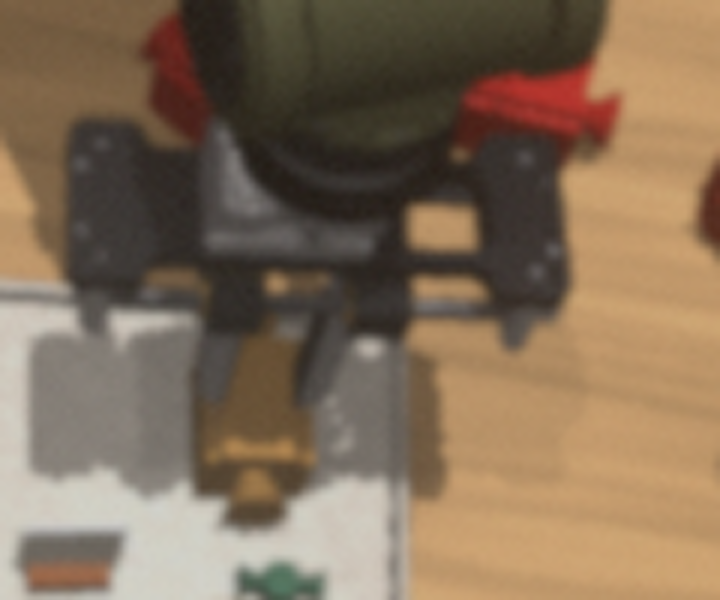

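The image shows the two finger tips over the back part of the bar. I'll check the depth to see where they really are.

Run:
```python
from h import *
c=optics.calibration("scene");R=np.array(c["R"]);t=np.array(c["t"]);K=np.array(c["camera_matrix"])
for X in ([470.5,288.6,14.7],[475.5,260.6,14.7],[470.5,288.6,50],[475.5,260.6,50],[473,274,45]):
    v=K@(R@np.array(X)+t); u=v[:2]/v[2]; print(X,u.round(1),"zoomed",((u-[310,150])*6).round())
p,W=cloud("scene")
for zx,zy in ((215,380),(210,350),(315,380),(325,340),(260,400),(260,440),(235,300),(380,300)):
    print((zx,zy),W[150+zy//6,310+zx//6].round(1),p[150+zy//6,310+zx//6])
```

```text
[470.5, 288.6, 14.7] [355.8 221.7] zoomed [275. 430.]
[475.5, 260.6, 14.7] [344.5 221.3] zoomed [207. 428.]
[470.5, 288.6, 50] [358.1 215.1] zoomed [288. 391.]
[475.5, 260.6, 50] [346.4 214.8] zoomed [218. 389.]
[473, 274, 45] [351.7 215.9] zoomed [250. 395.]
(215, 380) [483.3 255.4  71.6] [81 78 74]
(210, 350) [485.4 252.   99. ] [80 76 73]
(315, 380) [476.2 294.8  74.1] [77 71 68]
(325, 340) [477.4 293.5 110.4] [73 69 64]
(260, 400) [473.8 277.   47.1] [105  82  55]
(260, 440) [491.8 279.7  45.1] [125  98  64]
(235, 300) [506.9 253.6 174.1] [51 47 45]
(380, 300) [496.9 303.8 175.5] [57 53 50]
```

```bash
python3 - <<'E'
from h import *
p,W=cloud("scene")
for zy in range(250,460,6):
    r=150+zy//6
    print(r, [tuple(int(k) for k in W[r,c]) for c in (344,345,346,347,348)], [tuple(int(k) for k in W[r,c]) for c in (361,363,365)])
E
python3 -m crank '[[0,0,0,0,0,0,0],[0,0,0,0,0,0,0],[0,0,0,0,0,0,0],[0,0,0,0,0,0,0]]' 5
```

```text
191 [(499, 239, 193), (501, 241, 197), (499, 243, 195), (499, 245, 196), (498, 247, 196)] [(494, 273, 198), (493, 278, 198), (493, 282, 199)]
192 [(501, 239, 193), (501, 241, 193), (500, 243, 194), (499, 245, 193), (500, 247, 195)] [(494, 274, 194), (492, 278, 192), (492, 282, 194)]
193 [(501, 240, 189), (500, 242, 189), (500, 244, 190), (499, 246, 188), (499, 248, 188)] [(495, 275, 192), (493, 279, 191), (494, 283, 193)]
194 [(500, 240, 184), (500, 242, 184), (499, 244, 184), (500, 246, 186), (497, 249, 182)] [(495, 275, 188), (494, 279, 187), (495, 283, 190)]
195 [(492, 241, 166), (497, 243, 175), (497, 245, 176), (496, 247, 175), (495, 249, 174)] [(380, 293, 0), (380, 298, 1), (464, 289, 138)]
196 [(497, 241, 171), (498, 243, 173), (497, 246, 172), (498, 248, 174), (498, 250, 175)] [(384, 293, 0), (383, 298, 1), (464, 290, 132)]
197 [(500, 242, 171), (502, 244, 176), (501, 246, 175), (500, 248, 174), (500, 250, 175)] [(387, 293, 1), (387, 298, 1), (467, 290, 134)]
198 [(503, 242, 173), (503, 244, 174), (504, 246, 175), (502, 248, 173), (502, 250, 174)] [(493, 278, 168), (390, 299,
[... 3123 characters left out ...]
4), (459, 307, 5), (459, 311, 6)]
222 [(491, 258, 41), (493, 260, 45), (490, 262, 41), (492, 264, 46), (492, 267, 45)] [(485, 298, 45), (462, 307, 5), (463, 311, 8)]
223 [(495, 258, 44), (495, 260, 43), (495, 263, 45), (495, 265, 46), (494, 267, 45)] [(489, 298, 47), (465, 307, 4), (464, 312, 5)]
224 [(497, 258, 42), (498, 261, 44), (496, 263, 41), (498, 265, 46), (496, 268, 43)] [(490, 299, 45), (469, 307, 6), (466, 313, 4)]
225 [(500, 259, 43), (502, 261, 47), (500, 263, 44), (500, 266, 46), (500, 268, 46)] [(490, 299, 39), (470, 308, 4), (471, 313, 7)]
clock: 3.35
eef_pos: [473.0, 274.7, 14.7]
eef_rot: [3.142, -0.0, -2.975]
wrist_force: [-0.8, -0.1, -0.3]
finger_gap: 1.2
finger_force: 0.0
```

The depth shows the fingers closed just above the bar. Their tips are about 40 mm higher than the reported TCP, while x and y agree. I'll open and measure the tip height clear of the bar.

```bash
python3 -m crank '[[75,0,0,0,0,0,0],[75,0,0,0,0,0,0],[75,0,0,0,0,0,0],[75,0,0,0,0,0,0],[75,0,0,0,0,0,0],[75,0,0,0,0,0,0]]' 10
python3 - <<'E'
from h import *
for n in ("scene","scene"):
    p,W=cloud(n); x,y,z=W[...,0],W[...,1],W[...,2]
    for lo,hi in ((222,252),(297,330)):
        m=(abs(x-474)<14)&(y>lo)&(y<hi)&(z>14)&(z<100); q=W[m]
        v,u=np.nonzero(m); print(m.sum(),"zmin pct",np.percentile(z[m],[0,3,6,10,20]).round(1),"x",np.median(x[m]).round(1),"y",np.percentile(y[m],[2,50,98]).round(1))
        for r in range(v.max()-6,v.max()+1): print(r,[(int(c),W[r,c].round().astype(int).tolist()) for c in u[v==r]][:3])
E
```

```text
clock: 3.95
eef_pos: [473.0, 274.7, 14.7]
eef_rot: [-3.142, -0.0, -2.975]
wrist_force: [1.2, -0.2, 0.2]
finger_gap: 45.7
finger_force: 0.0
43 zmin pct [56.3 60.8 61.9 63.  65.6] x 485.6 y [239.9 246.  251.8]
210 [(339, [473, 241, 62]), (340, [485, 242, 84]), (341, [487, 244, 89])]
211 [(339, [476, 241, 63]), (340, [485, 243, 81]), (341, [485, 245, 80])]
212 [(340, [486, 243, 77]), (341, [486, 245, 78]), (342, [486, 248, 78])]
213 [(340, [486, 244, 73]), (341, [486, 246, 73]), (342, [486, 248, 74])]
214 [(340, [486, 244, 66]), (341, [486, 247, 67]), (342, [486, 249, 69])]
215 [(340, [486, 245, 63]), (341, [485, 247, 61]), (342, [484, 250, 61])]
216 [(342, [485, 250, 56])]
75 zmin pct [40.8 42.1 43.2 44.1 61.5] x 475.4 y [297.1 301.1 310.9]
217 [(362, [469, 300, 41]), (363, [476, 300, 55]), (364, [477, 303, 58])]
218 [(362, [472, 300, 42])]
219 [(361, [476, 298, 44]), (362, [475, 300, 42])]
220 [(361, [478, 298, 42]), (362, [479, 300, 45])]
221 [(361, [481, 298, 44]), (362, [481, 301, 43])]
222 [(361, [486, 298, 47]), (362, [485, 301, 46])]
223 [(361, [487, 299, 43])]
48 zmin pct [56.4
[... 295 characters left out ...]
 72]), (340, [486, 244, 71]), (341, [486, 246, 73])]
214 [(340, [486, 244, 66]), (341, [486, 247, 69]), (342, [485, 249, 67])]
215 [(339, [487, 243, 63]), (340, [486, 245, 62]), (341, [486, 247, 64])]
216 [(341, [485, 248, 56]), (342, [486, 250, 58])]
78 zmin pct [39.2 43.7 44.6 45.4 59. ] x 475.0 y [297.6 303.  313. ]
217 [(362, [471, 299, 45]), (364, [476, 303, 57]), (365, [475, 305, 56])]
218 [(361, [474, 297, 45]), (362, [470, 300, 39])]
219 [(361, [478, 297, 47]), (362, [476, 300, 44])]
220 [(361, [478, 298, 43]), (362, [480, 300, 48])]
221 [(361, [483, 298, 46]), (362, [482, 300, 46])]
222 [(361, [485, 298, 46]), (362, [484, 301, 45])]
223 [(361, [488, 299, 45]), (362, [486, 301, 44])]
```

True tip height is about the reported z + 40 mm. I'll descend gently, checking force.

```bash
python3 -m crank '[[75,0,0,0,0,0,0],[75,0,0,0,0,0,0],[75,0,0,0,0,0,0],[75,0,0,0,0,0,0],[75,0,0,10,0,0,0],[75,0,0,20,0,0,0],[75,0,0,28,0,0,0],[75,0,0,34,0,0,0],[75,0,0,38,0,0,0],[75,0,0,38,0,0,0]]' 10;  python3 -m crank '[[30,0,0,0,0,0,0],[30,0,0,0,0,0,0],[30,0,0,0,0,0,0],[30,0,0,0,0,0,0],[30,0,0,0,0,0,0],[30,0,0,0,0,0,0],[30,0,0,0,0,0,0],[30,0,0,0,0,0,0]]' 10
```

```text
clock: 5.05
eef_pos: [472.8, 274.5, -23.9]
eef_rot: [-3.141, -0.001, -2.975]
wrist_force: [1.0, -0.8, 0.3]
finger_gap: 70.5
finger_force: 0.0
clock: 5.85
eef_pos: [473.2, 274.8, -23.0]
eef_rot: [3.141, 0.0, -2.975]
wrist_force: [-0.6, -0.0, 6.4]
finger_gap: 44.5
finger_force: 10.0
```

Gap 44.5 mm at 10 N means S is stale. I'll release it and go to R.

```bash
python3 -m crank '[[75,0,0,0,0,0,0],[75,0,0,0,0,0,0],[75,0,0,0,0,0,0],[75,0,0,0,0,0,0],[75,0,0,-25,0,0,0],[75,0,0,-60,0,0,0],[75,0,0,-80,0,0,0],[75,0,0,-80,0,0,0],[75,0,0,-80,0,0,0]]' 10; python3 d.py 491.4 131.8 57 1.2
```

```text
clock: 6.75
eef_pos: [472.8, 274.6, 56.2]
eef_rot: [-3.142, -0.0, -2.975]
wrist_force: [-0.2, -0.6, 0.3]
finger_gap: 70.4
finger_force: 0.0
shift [   5.3 -143.9   -0.8] turn [-0.    -0.     0.145] t 6.75 gap 70.4 q6 -1.28
```

```bash
python3 -m crank '[[75,2,-45,0,0,0,0.05],[75,4,-95,0,0,0,0.1],[75,5,-144,0,0,0,0.145],[75,5,-144,0,0,0,0.145],[75,5,-144,25,0,0,0.145],[75,5,-144,50,0,0,0.145],[75,5,-144,70,0,0,0.145],[75,5,-144,80,0,0,0.145],[75,5,-144,80,0,0,0.145]]' 10; python3 d.py 491.4 131.8 -23 1.2; python3 -m crank '[[30,0,0,0,0,0,0],[30,0,0,0,0,0,0],[30,0,0,0,0,0,0],[30,0,0,0,0,0,0],[30,0,0,0,0,0,0],[30,0,0,0,0,0,0],[30,0,0,0,0,0,0],[30,0,0,0,0,0,0]]' 10
```

```text
clock: 7.65
eef_pos: [490.6, 131.9, -25.0]
eef_rot: [-3.141, -0.003, -3.12]
wrist_force: [1.2, -0.3, 0.9]
finger_gap: 70.4
finger_force: 0.0
shift [-0.7 -0.2 -2. ] turn [-0.001 -0.003  0.001] t 7.65 gap 70.4 q6 -1.4
clock: 8.45
eef_pos: [492.3, 131.9, -22.6]
eef_rot: [3.141, 0.001, -3.12]
wrist_force: [-1.0, 0.4, 6.0]
finger_gap: 44.4
finger_force: 10.0
```

R is stale as well, so P and Q should be the fresh ones. Next is P.

```bash
python3 -m crank '[[75,0,0,0,0,0,0],[75,0,0,0,0,0,0],[75,0,0,0,0,0,0],[75,0,0,0,0,0,0],[75,0,0,-25,0,0,0],[75,0,0,-60,0,0,0],[75,0,0,-80,0,0,0],[75,0,0,-80,0,0,0],[75,0,0,-80,0,0,0]]' 10; python3 d.py 619.2 141.1 57 13
```

```text
clock: 9.35
eef_pos: [491.7, 131.8, 56.3]
eef_rot: [-3.142, -0.0, -3.12]
wrist_force: [0.1, 0.7, -1.0]
finger_gap: 70.6
finger_force: 0.0
shift [-127.6    6.6   -0.8] turn [ 0.    -0.    -0.206] t 9.35 gap 70.6 q6 -1.4
```

```bash
python3 -m crank '[[75,-40,2,0,0,0,-0.07],[75,-85,4,0,0,0,-0.14],[75,-128,7,0,0,0,-0.206],[75,-128,7,0,0,0,-0.206],[75,-128,7,25,0,0,-0.206],[75,-128,7,50,0,0,-0.206],[75,-128,7,70,0,0,-0.206],[75,-128,7,79,0,0,-0.206],[75,-128,7,79,0,0,-0.206]]' 10; python3 d.py 619.2 141.1 -23 13; python3 -m crank '[[30,0,0,0,0,0,0],[30,0,0,0,0,0,0],[30,0,0,0,0,0,0],[30,0,0,0,0,0,0],[30,0,0,0,0,0,0],[30,0,0,0,0,0,0],[30,0,0,0,0,0,0],[30,0,0,0,0,0,0]]' 10
```

```text
clock: 10.25
eef_pos: [618.3, 141.4, -24.1]
eef_rot: [3.141, -0.003, -2.915]
wrist_force: [0.3, -0.2, 0.9]
finger_gap: 70.7
finger_force: 0.0
shift [-0.8 -0.5 -1.1] turn [ 0.    -0.003  0.   ] t 10.25 gap 70.7 q6 -1.63
clock: 11.05
eef_pos: [620.1, 141.6, -21.5]
eef_rot: [-3.141, 0.001, -2.914]
wrist_force: [-1.3, -0.6, 5.7]
finger_gap: 35.9
finger_force: 9.9
```

P is fresh (35.9 mm), so Q should be the other fresh one. I'll lift P.

```bash
python3 -m crank '[[30,0,0,0,0,0,0],[30,0,0,-15,0,0,0],[30,0,0,-40,0,0,0],[30,0,0,-70,0,0,0],[30,0,0,-95,0,0,0],[30,0,0,-95,0,0,0]]' 12; python3 d.py 534.1 -134.3 73 -10.7
```

```text
clock: 11.65
eef_pos: [621.5, 141.9, 77.3]
eef_rot: [-3.141, 0.006, -2.914]
wrist_force: [-0.0, -0.2, -1.0]
finger_gap: 33.9
finger_force: 11.9
shift [ 147.5 -249.4    3.4] turn [0.001 0.006 0.414] t 11.65 gap 33.9 q6 -1.63
```

```bash
python3 -m crank '[[30,10,-17,0,0,0,0.04],[30,28,-48,0,0,0,0.1],[30,50,-86,0,0,0,0.16],[30,73,-125,0,0,0,0.22],[30,96,-165,0,0,0,0.28],[30,118,-203,0,0,0,0.34],[30,135,-232,0,0,0,0.39],[30,145,-249,0,0,0,0.414],[30,145,-249,0,0,0,0.414],[30,145,-249,0,0,0,0.414]]' 12; python3 d.py 534.1 -134.3 -24 -10.7
python3 - <<'E'
from h import *
p,W=cloud("scene"); cv2.imwrite("pics/c3.png",cv2.resize(p[100:300,60:330,::-1],None,fx=2.9,fy=2.9))
E
```

```text
clock: 12.65
eef_pos: [534.3, -133.4, 72.3]
eef_rot: [3.141, -0.001, 2.955]
wrist_force: [0.8, 0.0, -0.9]
finger_gap: 34.0
finger_force: 11.9
shift [-0.  -1.  96.3] turn [ 0.    -0.001 -0.   ] t 12.65 gap 34.0 q6 -1.7
```

View pics/c3.png

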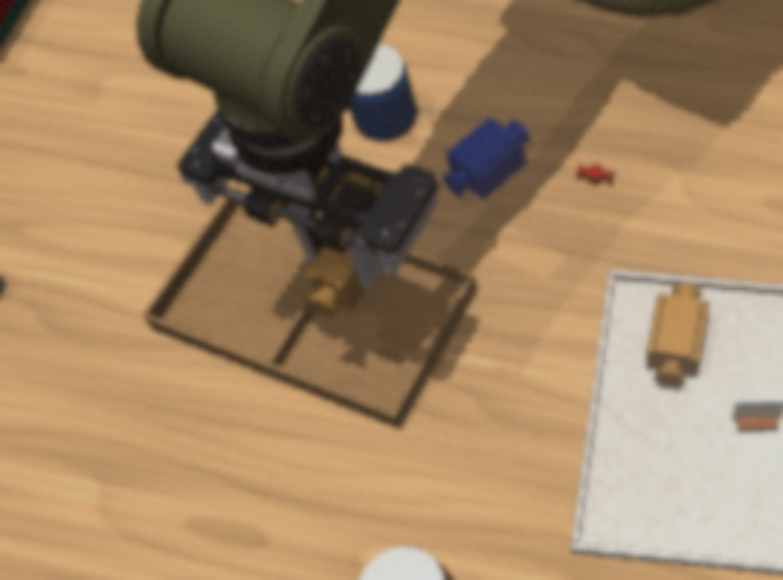

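P hangs level over the compartment at crop pixel (330,280). Lowering it gently.

```bash
python3 -m crank '[[30,0,-1,30,0,0,0],[30,0,-1,60,0,0,0],[30,0,-1,80,0,0,0],[30,0,-1,88,0,0,0],[30,0,-1,92,0,0,0],[30,0,-1,94,0,0,0],[30,0,-1,95,0,0,0],[30,0,-1,95,0,0,0],[30,0,-1,95,0,0,0]]' 12
python3 - <<'E'
from h import *
p,W=cloud("scene"); hsv=cv2.cvtColor(p,cv2.COLOR_RGB2HSV)
x,y,z=[W[...,i] for i in range(3)]
m=(abs(x-534)<60)&(abs(y+134)<50)&(z>8)&(z<60)&(hsv[...,1]>100)
print(rect(W[m&(z>38)]),np.percentile(z[m],[50,80,90,95]).round(1))
E
```

```text
clock: 13.6
eef_pos: [534.6, -134.8, -21.7]
eef_rot: [-3.141, 0.001, 2.955]
wrist_force: [-0.3, 0.9, -1.1]
finger_gap: 34.1
finger_force: 11.9
[552.1, -139.3, 42.5, 34.3, 49.9] [37.  45.6 46.8 47.9]
```

```bash
python3 -m crank '[[30,0,0,1,0,0,0],[30,0,0,2,0,0,0],[30,0,0,2.5,0,0,0],[30,0,0,2.5,0,0,0]]' 12
```

```text
clock: 14.05
eef_pos: [535.2, -135.0, -23.4]
eef_rot: [-3.141, 0.002, 2.955]
wrist_force: [-3.0, 1.2, 11.7]
finger_gap: 34.0
finger_force: 12.0
```

Touched down. Releasing to 70 %, then up.

```bash
python3 -m crank '[[70,0,0,0,0,0,0],[70,0,0,0,0,0,0],[70,0,0,0,0,0,0],[70,0,0,0,0,0,0],[70,0,0,0,0,0,0],[70,0,0,-20,0,0,0],[70,0,0,-60,0,0,0],[70,0,0,-95,0,0,0],[70,0,0,-95,0,0,0]]' 10; python3 d.py 608.4 284.3 72 8.3
```

```text
clock: 14.95
eef_pos: [536.6, -135.4, 74.8]
eef_rot: [-3.141, 0.007, 2.955]
wrist_force: [1.6, -0.7, 0.9]
finger_gap: 66.0
finger_force: 0.0
shift [  7.3 425.7   2.4] turn [-0.002  0.007 -0.332] t 14.95 gap 66.0 q6 -1.7
```

```bash
python3 -m crank '[[75,1,45,0,0,0,-0.04],[75,1,95,0,0,0,-0.08],[75,2,145,0,0,0,-0.12],[75,2,195,0,0,0,-0.16],[75,3,245,0,0,0,-0.2],[75,3,295,0,0,0,-0.24],[75,4,345,0,0,0,-0.28],[75,5,390,0,0,0,-0.31],[75,5,426,0,0,0,-0.332],[75,5,426,0,0,0,-0.332]]' 10; python3 -m crank '[[75,0,0,0,0,0,0],[75,0,0,0,0,0,0]]' 10; python3 d.py 608.4 284.3 -23 8.3
```

```text
clock: 15.95
eef_pos: [607.8, 288.8, 68.7]
eef_rot: [3.141, -0.001, -2.992]
wrist_force: [-1.0, 0.1, -0.4]
finger_gap: 70.6
finger_force: 0.0
clock: 16.15
eef_pos: [608.4, 283.7, 69.7]
eef_rot: [-3.141, -0.001, -2.997]
wrist_force: [-0.1, -0.5, -0.9]
finger_gap: 70.8
finger_force: 0.0
shift [-0.2  0.6 92.7] turn [-0.    -0.001 -0.001] t 16.15 gap 70.8 q6 -1.33
```

```bash
python3 -m crank '[[75,0,0,30,0,0,0],[75,0,0,60,0,0,0],[75,0,0,80,0,0,0],[75,0,0,88,0,0,0],[75,0,0,92,0,0,0],[75,0,0,92,0,0,0]]' 10; python3 -m crank '[[30,0,0,0,0,0,0],[30,0,0,0,0,0,0],[30,0,0,0,0,0,0],[30,0,0,0,0,0,0],[30,0,0,0,0,0,0],[30,0,0,0,0,0,0],[30,0,0,0,0,0,0],[30,0,0,0,0,0,0]]' 10
```

```text
clock: 16.75
eef_pos: [608.9, 284.4, -21.2]
eef_rot: [3.141, 0.001, -2.997]
wrist_force: [0.1, -0.2, 0.6]
finger_gap: 70.5
finger_force: 0.0
clock: 17.55
eef_pos: [608.8, 284.9, -21.3]
eef_rot: [3.141, 0.001, -2.996]
wrist_force: [-1.2, 0.3, 5.1]
finger_gap: 35.8
finger_force: 10.0
```

```bash
python3 -m crank '[[30,0,0,0,0,0,0],[30,0,0,-15,0,0,0],[30,0,0,-40,0,0,0],[30,0,0,-70,0,0,0],[30,0,0,-95,0,0,0],[30,0,0,-95,0,0,0],[30,0,0,-95,0,0,0]]' 12; python3 d.py 511.5 -254.3 73 -10.7
```

```text
clock: 18.25
eef_pos: [608.4, 284.7, 73.2]
eef_rot: [-3.142, 0.0, -2.996]
wrist_force: [-0.2, -0.2, -0.9]
finger_gap: 33.9
finger_force: 12.0
shift [ 1.739e+02 -5.193e+02  2.000e-01] turn [-0.     0.     0.332] t 18.25 gap 33.9 q6 -1.33
```

Q is fresh too (35.8 mm). Carrying it to cell_2.

```bash
python3 -m crank '[[30,7,-20,0,0,0,0.01],[30,17,-50,0,0,0,0.03],[30,30,-88,0,0,0,0.06],[30,43,-128,0,0,0,0.09],[30,57,-170,0,0,0,0.12],[30,71,-212,0,0,0,0.15],[30,85,-254,0,0,0,0.18],[30,99,-296,0,0,0,0.21],[30,113,-338,0,0,0,0.24],[30,127,-380,0,0,0,0.26]]' 12; python3 -m crank '[[30,12,-37,0,0,0,0.02],[30,24,-72,0,0,0,0.04],[30,35,-105,0,0,0,0.06],[30,43,-128,0,0,0,0.072],[30,47,-139,0,0,0,0.072],[30,47,-139,0,0,0,0.072],[30,47,-139,0,0,0,0.072]]' 12; python3 d.py 511.5 -254.3 -23 -10.7
```

```text
clock: 19.25
eef_pos: [536.4, -111.0, 71.8]
eef_rot: [3.141, -0.002, 3.026]
wrist_force: [0.4, 0.2, -0.5]
finger_gap: 34.2
finger_force: 12.0
clock: 19.95
eef_pos: [475.4, -241.4, 72.7]
eef_rot: [3.141, -0.001, 2.955]
wrist_force: [0.2, 1.2, -0.6]
finger_gap: 33.7
finger_force: 12.0
shift [-38.   -6.   95.7] turn [ 0.    -0.001  0.001] t 19.95 gap 33.7 q6 -1.92
```

```bash
python3 -m crank '[[30,-12,-2,0,0,0,0],[30,-28,-4,0,0,0,0],[30,-38,-6,0,0,0,0],[30,-38,-6,0,0,0,0],[30,-38,-6,0,0,0,0]]' 12; python3 d.py 511.5 -254.3 -22 -10.7;  python3 -m crank '[[30,0,0,30,0,0,0],[30,0,0,60,0,0,0],[30,0,0,80,0,0,0],[30,0,0,87,0,0,0],[30,0,0,90,0,0,0],[30,0,0,92,0,0,0],[30,0,0,93,0,0,0],[30,0,0,93,0,0,0],[30,0,0,93,0,0,0]]' 12
```

```text
clock: 20.45
eef_pos: [511.5, -254.1, 72.8]
eef_rot: [3.141, -0.001, 2.956]
wrist_force: [-0.5, 0.9, -0.9]
finger_gap: 34.0
finger_force: 12.0
shift [-0.1 -0.2 94.8] turn [ 0.    -0.001  0.001] t 20.45 gap 34.0 q6 -1.91
clock: 21.35
eef_pos: [511.7, -255.4, -19.2]
eef_rot: [-3.141, 0.001, 2.955]
wrist_force: [0.4, 0.1, -1.2]
finger_gap: 34.2
finger_force: 12.0
```

```bash
python3 -m crank '[[30,0,0,1,0,0,0],[30,0,0,2,0,0,0],[30,0,0,2.5,0,0,0],[30,0,0,2.5,0,0,0]]' 12
```

```text
clock: 21.75
eef_pos: [511.5, -255.2, -22.2]
eef_rot: [-3.142, -0.0, 2.955]
wrist_force: [0.7, -0.7, -1.1]
finger_gap: 33.6
finger_force: 12.0
```

```bash
python3 -m crank '[[30,0,0,0.5,0,0,0],[30,0,0,1,0,0,0],[30,0,0,1,0,0,0],[30,0,0,1,0,0,0]]' 12
```

```text
clock: 22.15
eef_pos: [511.6, -255.4, -22.3]
eef_rot: [-3.141, 0.0, 2.955]
wrist_force: [-4.7, 1.6, 10.1]
finger_gap: 34.0
finger_force: 12.0
```

Contact. Release, retreat, then check.

```bash
python3 -m crank '[[70,0,0,0,0,0,0],[70,0,0,0,0,0,0],[70,0,0,0,0,0,0],[70,0,0,0,0,0,0],[70,0,0,0,0,0,0],[70,0,0,-20,0,0,0],[70,0,0,-60,0,0,0],[70,0,0,-105,0,0,0],[70,0,0,-150,0,0,0],[70,0,0,-180,0,0,0]]' 10; python3 -m crank '[[70,40,0,0,0,0,0],[70,80,0,0,0,0,0],[70,110,0,0,0,0,0],[70,110,-45,0,0,0,0],[70,110,-90,0,0,0,0],[70,110,-90,0,0,0,0]]'
python3 - <<'E'
from h import *
p,W=cloud("scene"); q,V=cloud("top")
cv2.imwrite("pics/c4.png",cv2.resize(np.vstack([p[140:310,90:400,::-1],q[110:230,125:435,::-1]]),None,fx=2,fy=2))
h=cv2.cvtColor(q,cv2.COLOR_RGB2HSV)
for X,Y,r in ((534,-134,50),(511,-254,50),(491,132,60),(473,274,60)):
    m=(abs(V[...,0]-X)<50)&(abs(V[...,1]-Y)<r)&(V[...,2]>38)&(V[...,2]<60); print(m.sum(),rect(V[m]),np.median(V[m][:,2]).round(1))
    m=(abs(W[...,0]-X)<50)&(abs(W[...,1]-Y)<r)&(W[...,2]>38)&(W[...,2]<60); print(m.sum(),rect(W[m]),np.median(W[m][:,2]).round(1))
E
```

```text
clock: 23.15
eef_pos: [512.0, -255.5, 160.1]
eef_rot: [-3.141, 0.003, 2.955]
wrist_force: [-0.7, 0.2, -0.1]
finger_gap: 65.5
finger_force: 0.0
clock: 23.75
eef_pos: [385.5, -326.7, 156.7]
eef_rot: [-3.141, 0.0, 2.951]
wrist_force: [-0.0, -0.5, 0.4]
finger_gap: 65.6
finger_force: 0.0
360 [534.3, -135.7, 88.0, 45.9, -10.3] 43.7
403 [531.8, -132.7, 88.6, 46.8, -11.5] 44.4
360 [511.4, -256.0, 86.7, 46.2, -11.0] 44.1
381 [510.6, -253.3, 86.2, 46.6, -11.9] 44.3
362 [493.1, 129.8, 87.1, 45.7, 3.1] 44.9
418 [490.1, 132.8, 90.5, 46.1, 2.1] 45.4
366 [474.0, 273.0, 87.5, 46.0, 10.0] 44.4
431 [471.6, 275.5, 89.1, 46.0, 9.5] 45.4
```

View pics/c4.png

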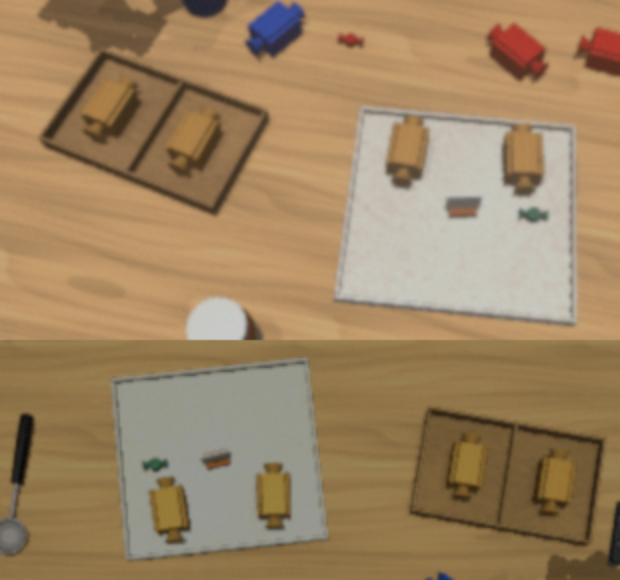

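Both fresh bars lie flat in the carton compartments (lower view (467,465) and (555,481)). The stale ones lie flat in the tray ((170,508), (273,496)), and the card and bonbon are undisturbed. Handing in.

```bash
python3 -c "
from cell import manip
print(manip.sign_off())"
```

```text
the job is handed in; nothing more can be done
None
```

The job is handed in at about 24 s on the robot's clock: the two fresh bars lie flat in the carton, one per compartment, the two stale ones are flat in the tray, and the card and bonbon are undisturbed; the hand-in returned no verdict.

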